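Bolt the strongbox hatch

ROBOT

A 6-joint arm with a two-finger parallel gripper is mounted at the origin on the work surface. World frame = base frame: x ahead of the robot, y to its left, z up, the work surface at z = 0. Lengths are in m, angles in rad, forces in N, time in s.
With the tool pointing down it reaches from about 0.375 to 0.9 m from the base axis. Payload 3.1 kg.
Tool frame: the origin (TCP) lies between the finger pads; the fingertips stand 17 mm ahead of it and the grasp point (between the pads) lies 2 mm behind it; z points along the fingers, y is the line along which they close (so a half turn about z gives the same grasp; the last joint's range is limited). The gripper opens to 85 mm and grips with 20 to 120 N. Pads are 22 mm wide; open, the fingers measure 114 mm over their backs; the gripper's body (76 mm by 85 mm) begins 54 mm behind the grasp point. The pads swing forward as they close: fully open they stand 13 mm farther back than shut.
Start: joints at [-1.367, 0.527, 1.433, -0, 1.181, -0.178], TCP at [0.233, -0.58, 0.248] pointing down, gripper open.
Joint ranges: [-3.08, 3.08], [-0.75, 2.2], [0.22, 2.44], [-1.43, 4.57], [0, 2.65], [-2.85, 2.85]. Speed limits (rad/s): [2.79, 2.79, 3.14, 3.14, 3.14, 3.14].

INTERFACE

Orientations are given as a unit quaternion [x, y, z, w].
In Python, from station import sense, vision, order gives the robot as it stands.
- The arm moves only by the shell command python3 -m crank 'ROWS' [OPENING] [FORCE]. ROWS is JSON, a list of rows, each an object with "dp": the shift along the world's x, y, z in units of 30 mm (1.0 is 30 mm), a list of three; "angular": the turn, a rotation vector about the world's x, y, z in degrees, a list of three. In form: [{"dp": [dx, dy, dz], "angular": [ax, ay, az]}, ...]. A call has 1 to 20 rows; each row shifts and turns the commanded pose from where the row before left it; what a row does not reach is not made up. A row lasts 1/10 s, in which the tool goes at most 50 mm and 8.59 degrees, less where a joint would pass 70% of its speed; a pose out of reach is approached as far as the arm can. A call is refused whole if a number of a shift passes 1 or a number of a turn 8.59, either way. A call with a gripper value outside its range is refused whole. OPENING is the closure, from 0 (fully open) to 1 (shut), set as the call begins (- or left out, the last holds). The fingers move at their own pace and stop on an object; FORCE is the grip in N (left out, the last holds). Time passes only in rows, so rows that do not move let the fingers close. It gives the time, the measured TCP pose, the force, the opening and the grip force at its end, in the units of the state.
- sense(): the state, without advancing time (a new reading comes with each control period).
- vision.snapshot(name): name is "side" or "top"; returns a dict with "image" (400x640x3 uint8, blue, green, red), "range_z" (400x640 float32, m along the optical axis (not along the pixel's ray), 0 where there is no reading), "mtx" (3x3 intrinsics, pixels), "pose" (4x4, takes a point from camera to world coordinates). Camera axes: x right, y down, z forward; pixel columns grow to the right and rows downward; lengths in m; the calibration is good to about 2 mm. A picture is of the moment at which its call begins.
- order.sign_off(): hands the job in; it is judged then, once.
The state is a dict: "t": time; "q": joint angles; "qd": joint speeds; "tau": joint torques, N m; "tcp_pos": TCP position; "tool_rot": TCP orientation; "force": force on the tool from outside, world axes, zero at the start; "ft_torque": the same for the moment, N m; "finger_gap": opening from 0.0 (shut) to 1.0 (fully open); "gripper_force": force on a finger pad.
Only numpy, scipy, OpenCV 4.12 (cv2) and the standard library are available. Lean on these libraries where they do the work, as an engineer would, in place of code of your own. Each camera call takes 0.05 s, during which the arm holds its last target. There are 200 camera calls.

TASK

Lock the hatch of the strongbox: slide its barrel bolt across into the keeper with the handle up, feel for the notch in the guide, turn the handle down fully into that notch, and let go. Be gentle: do not ram or force the handle against the guide, and leave the padlock, screwdriver, lock cylinder and dish where they are.

Things in the scene. Friction and masses are not known exactly. Their poses are not given: they have to be found in the camera images.
- strongbox: grey steel strongbox, 200 (its x) x 300 (its y) x 90 mm high, fixed to the bench. Origin at the centre of its underside, z up, front faces its -x. A bare steel barrel bolt lies on top near the front edge, along the box's y: axis at box x = -78 mm, 20 mm above the top (110 mm above the underside). It slides towards box +y.
- guide: fixed steel guide of the bolt, axes as the box's; origin on the bolt axis at box x -78, y -5, z 110 mm. A strap over the bolt at guide y -98 mm, up to 11 mm above the axis. Before the bolt (guide x -10 to -16 mm) stands a plate up to 14 mm above the axis, with one upright notch 13 mm wide for the stem. Short of the notch, or past it, the stem meets the plate at about 0.35 rad of turn.
- notch_mid (a point): the guide's origin, on the bolt axis: the MIDDLE of the possible notch positions. The notched plate is adjustable: the true notch centre is anywhere within 14 mm either way along the bolt, not measured. An arch over the bolt (8.5 to 16 mm above the axis), part of that plate, is the end stop: with the stem resting against it the handle is 10 mm past the notch's centre and must come back 10 mm.
- handle: the bolt's handle: square steel stem, 10 x 10 mm, with a ball knob at its end. Origin on the bolt axis, z along the stem to the knob, y along the bolt. Starts about upright, turns down to the box's front (-x), where the knob overhangs the front edge by about 32 mm. Stays where it is left. Pinched by the knob along the bolt it can be slid, then led round the arc, pivoting in the fingers.
- knob (a point): centre of the ball knob, 20 mm in diameter, 55 mm from the bolt axis; axes as the handle's.
- keeper (a point): middle of the steel U keeper on the box that the bolt enters, on the bolt axis at box y = 66 mm; 16 mm long, its top 14 mm above the axis.
- bolt (a joint): how far the bolt is slid from fully drawn, m; grows towards box +y; starts at 0 to 0.010. At 0.055 the handle is at the guide's origin, so the notch centre lies at 0.041 to 0.069. Friction about 3 N.
- swing (a joint): turn of the handle about the bolt axis, rad; 0 upright, starts at -0.08 to 0.2, grows as it turns down to the front, its bottom stop in the notch is at 1.40. Friction about 2.2 N at the knob.
- padlock: brass padlock 44 x 46 x 18 mm with steel shackle, lying loose on the box's top behind the bolt; origin under the middle of its body. To be left alone.
- screwdriver: screwdriver 170 mm long, lying loose on the bench to the left of the box; origin under its middle. To be left alone.
- lock_cylinder: brass lock cylinder 34 mm across, 32 mm high, standing on the bench to the right of the box; origin under its centre. To be left alone.
- pin_dish: dark steel dish 80 mm across, 25 mm high, on the bench to the right of the box; origin under its centre. To be left alone.

How it is judged:
By the outcome, as a careful person would: the job done as asked, in the order asked, and still so for the second after the job is handed in, with the robot touching nothing.
It also fails if it takes over 54 s, if anything falls off the work surface, if the arm or the gripper's body presses on something with over 40 N, if the wrist force passes 120 N, or if a joint passes its speed limit or range.

## Working session

There is one attempt and no reset: what is moved stays moved. The work goes in short steps, Python scripts to look and compute and a shell command to move; the robot and the scene stay as the last step left them, time stands still between calls to the robot, and variables do not carry over. Pictures are saved under pics/ and viewed, at most 10 in all, crops included, and the job is handed in when it is done.

```bash
mkdir -p pics; python3 - <<'E'
from station import sense,vision
import cv2,numpy as np
for n in("top","side"):
    s=vision.snapshot(n); cv2.imwrite(f"pics/{n}0.png",s["image"]); np.savez(f"{n}0.npz",**s); print(n,s["mtx"].tolist(),np.round(s["pose"],3).tolist())
s=sense();print({k:np.round(v,3).tolist() for k,v in s.items()})
E
```

```text
top [[379.7393844742622, 0.0, 328.0302083534889], [0.0, 379.7393844742622, 195.40782497595202], [0.0, 0.0, 1.0]] [[0.025, -0.997, 0.067, 0.551], [-1.0, -0.026, -0.015, 0.062], [0.017, -0.067, -0.998, 0.95], [0.0, 0.0, 0.0, 1.0]]
side [[468.788829818682, 0.0, 319.92404480351354], [0.0, 468.788829818682, 194.7963310993597], [0.0, 0.0, 1.0]] [[0.981, -0.124, 0.148, 0.438], [-0.193, -0.634, 0.749, -0.722], [0.001, -0.764, -0.646, 0.772], [0.0, 0.0, 0.0, 1.0]]
{'t': 0.1, 'q': [-1.367, 0.528, 1.434, 0.0, 1.181, -0.179], 'qd': [0.001, 0.0, -0.005, -0.001, -0.001, 0.0], 'tau': [0.0, -44.33, -17.859, -0.0, 0.004, 0.0], 'tcp_pos': [0.233, -0.579, 0.247], 'tool_rot': [0.982, 0.19, 0.0, -0.001], 'force': [0.451, 0.273, 0.281], 'ft_torque': [0.017, 0.013, -0.008], 'gripper_force': 0.0, 'finger_gap': 1.004}
```

View pics/top0.png

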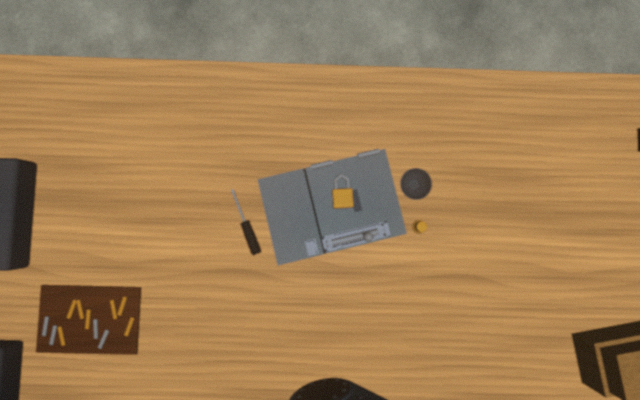

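View pics/side0.png

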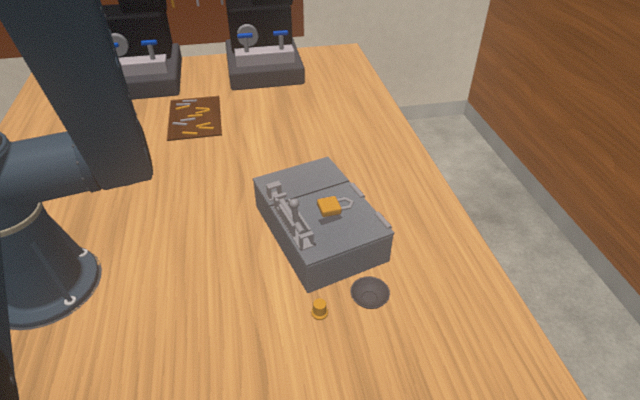

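The top view shows the box with corners at about (259,180), (385,150), (406,234) and (277,265). The bolt runs along its front edge, the handle is near (370,236), and the padlock is at (343,197). In the side view the knob is near (294,203). Next I'll fit the box pose and the knob.

```bash
cat > h.py <<'E'
import numpy as np,cv2
from scipy.spatial.transform import Rotation as R
def cloud(s):
    z=s["range_z"];v,u=np.indices(z.shape);K=s["mtx"]
    p=np.stack([(u-K[0,2])/K[0,0]*z,(v-K[1,2])/K[1,1]*z,z],-1)
    return p@s["pose"][:3,:3].T+s["pose"][:3,3]
def proj(s,P):
    c=(np.atleast_2d(P)-s["pose"][:3,3])@s["pose"][:3,:3];q=c@s["mtx"].T
    return q[:,:2]/q[:,2:]
E
python3 - <<'E'
from h import *
out=[]
for n,sl in(("top",np.s_[140:275,250:415]),("side",np.s_[150:290,245:400])):
    s=dict(np.load(f"{n}0.npz"));P=cloud(s)[sl].reshape(-1,3);P=P[s["range_z"][sl].ravel()>0]
    t=P[(P[:,2]>.075)&(P[:,2]<.105)]; 
    r=cv2.minAreaRect(t[:,:2].astype(np.float32));print(n,"rect",r,"z",np.median(t[:,2]))
    h=P[(P[:,2]>.14)];print(len(h),h[:,2].max() if len(h) else 0); 
    k=P[P[:,2]>.155]; print("knob pts",len(k),k.mean(0),k.min(0),k.max(0))
    im=s["image"]
    c=im[200:260,295:415] if n=="top" else im[170:255,250:335]
    out.append(cv2.resize(c,(600,300) if n=="top" else (400,400),interpolation=cv2.INTER_CUBIC))
o=np.zeros((600,800,3),np.uint8);o[:200,:400]=cv2.resize(out[0],(400,200));o[:400,400:]=out[1];cv2.imwrite("pics/c.png",o[:400])
E
```

```text
top rect ((0.5862083435058594, 0.03966726362705231), (0.20435816049575806, 0.3005565106868744), 15.121180534362793) z 0.09059599280347341
74 0.1774063868394843
knob pts 74 [ 0.5208696  -0.03356061  0.1722206 ] [ 0.51147637 -0.04221805  0.16552594] [ 0.52994774 -0.02560318  0.17740639]
side rect ((0.5862975716590881, 0.04168321192264557), (0.2048797309398651, 0.3052603006362915), 15.297565460205078) z 0.09115129546230527
125 0.1771256248078351
knob pts 86 [ 0.5209214  -0.03760323  0.16969682] [ 0.51231052 -0.04492698  0.15607006] [ 0.53019358 -0.02747503  0.17712562]
```

View pics/c.png

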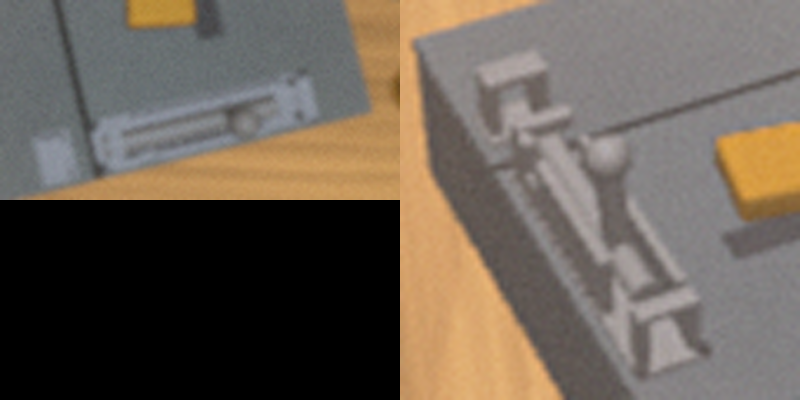

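The crop shows the knob upright near the strap end, with the arch and keeper further towards +y. The fit gives box yaw about 15.2° and knob about (0.5205, -0.034, 0.165), which means bolt ≈ 5 mm and swing ≈ 0.08. Both lie within the stated ranges. I'll move above the knob.

```bash
python3 -m crank '[{"dp":[0.479,0.91,0],"angular":[0,0,-0.335]},{"dp":[0.479,0.91,0],"angular":[0,0,-0.335]},{"dp":[0.479,0.91,0],"angular":[0,0,-0.335]},{"dp":[0.479,0.91,0],"angular":[0,0,-0.335]},{"dp":[0.479,0.91,0],"angular":[0,0,-0.335]},{"dp":[0.479,0.91,0],"angular":[0,0,-0.335]},{"dp":[0.479,0.91,0],"angular":[0,0,-0.335]},{"dp":[0.479,0.91,0],"angular":[0,0,-0.335]},{"dp":[0.479,0.91,0],"angular":[0,0,-0.335]},{"dp":[0.479,0.91,0],"angular":[0,0,-0.335]},{"dp":[0.479,0.91,0],"angular":[0,0,-0.335]},{"dp":[0.479,0.91,0],"angular":[0,0,-0.335]},{"dp":[0.479,0.91,0],"angular":[0,0,-0.335]},{"dp":[0.479,0.91,0],"angular":[0,0,-0.335]},{"dp":[0.479,0.91,0],"angular":[0,0,-0.335]},{"dp":[0.479,0.91,0],"angular":[0,0,-0.335]},{"dp":[0.479,0.91,0],"angular":[0,0,-0.335]},{"dp":[0.479,0.91,0],"angular":[0,0,-0.335]},{"dp":[0.479,0.91,0],"angular":[0,0,-0.335]},{"dp":[0.479,0.91,0],"angular":[0,0,-0.335]}]' 0.4 25
cat >> h.py <<'E'
a=np.radians(15.2);bx=np.array([np.cos(a),np.sin(a),0]);by=np.array([-np.sin(a),np.cos(a),0])
G=np.array([.5862,.0407,.110])-.078*bx-.005*by
def guide(p): d=np.asarray(p)-G; return np.stack([d@bx,d@by,d[...,2]],-1)
def state():
    from station import sense
    s=sense();r=R.from_quat(s["tool_rot"]);F=np.array(s["force"])
    g=guide(np.array(s["tcp_pos"])-.002*r.as_matrix()[:,2])*1e3
    print("t",round(s["t"],2),"tcp",np.round(s["tcp_pos"],4),"grasp in guide mm",np.round(g,1),"F guide",np.round([F@bx,F@by,F[2]],1),"gap",round(s["finger_gap"],3),"gf",round(s["gripper_force"],1))
    print(" tool z in box",np.round([r.as_matrix()[:,2]@bx,r.as_matrix()[:,2]@by],3),"tool y·bx",round(r.as_matrix()[:,1]@bx,3))
E
python3 - <<'E'
from h import *
state()
for n in("top","side"):
    s=dict(np.load(n+"0.npz"));g=guide(cloud(s)).reshape(-1,3)*1e3
    m=(abs(g[:,0])<7)&(abs(g[:,1])<110)&(s["range_z"].ravel()>0);g=g[m]
    print(n,[(y,round(np.percentile(g[(g[:,1]>=y)&(g[:,1]<y+4),2],80),1)) for y in range(-20,90,4) if ((g[:,1]>=y)&(g[:,1]<y+4)).sum()>2])
E
```

```text
t: 2.1
tcp_pos: [0.5204, -0.0327, 0.248]
tool_rot: [0.991, 0.132, -0.0, -0.0]
force: [-0.1, -0.1, 0.1]
finger_gap: 0.602
gripper_force: 0.0
t 2.1 tcp [ 0.5204 -0.0327  0.248 ] grasp in guide mm [ -4.7 -48.5 140. ] F guide [-0.2 -0.1  0.1] gap 0.602 gf 0.0
 tool z in box [-0.001  0.   ] tool y·bx -0.001
top [(-20, np.float64(8.2)), (-16, np.float64(7.2)), (-12, np.float64(7.2)), (-8, np.float64(7.6)), (-4, np.float64(6.8)), (0, np.float64(7.4)), (4, np.float64(8.2)), (8, np.float64(6.3)), (12, np.float64(8.3)), (16, np.float64(7.6)), (20, np.float64(7.4)), (24, np.float64(17.0)), (28, np.float64(17.2)), (32, np.float64(6.9)), (36, np.float64(5.3)), (40, np.float64(-14.4)), (44, np.float64(-18.5)), (48, np.float64(-19.2)), (52, np.float64(-18.5)), (56, np.float64(-15.8)), (60, np.float64(14.9)), (64, np.float64(16.0)), (68, np.float64(16.1)), (72, np.float64(15.0)), (76, np.float64(14.7)), (80, np.float64(-16.8)), (84, np.float64(-18.6)), (88, np.float64(-19.2))]
side [(-20, np.float64(8.0)), (-16, np.float64(8.5)), (-12, np.float64(7.6)), (-8, np.float64(7.9)), (-4, np.float64(7.9)), (0, np.float64(8.2)), (4, np.float64(8.2)), (8, np.float64(8.3)), (12, np.float64(8.4)), (16, np.float64(9.2)), (20, np.float64(8.1)), (24, np.float64(17.1)), (28, np.float64(17.5)), (32, np.float64(17.2)), (60, np.float64(16.0)), (64, np.float64(15.6)), (68, np.float64(16.4)), (72, np.float64(15.1)), (76, np.float64(14.5)), (80, np.float64(-13.8)), (88, np.float64(-18.4))]
```

```bash
python3 -m crank '[{"dp":[0.01,-0.045,-0.6],"angular":[0,0,0]},{"dp":[0,0,-0.7],"angular":[0,0,0]},{"dp":[0,0,-0.7],"angular":[0,0,0]},{"dp":[0,0,-0.5],"angular":[0,0,0]},{"dp":[0,0,-0.33],"angular":[0,0,0]},{"dp":[0,0,0],"angular":[0,0,0]}]' 0.4 25; python3 - <<'E'
from h import *
from station import vision
state()
o=[]
s=vision.snapshot("side");p=proj(s,G+by*-.05+[0,0,.05])[0].astype(int)
c=s["image"][p[1]-40:p[1]+40,p[0]-50:p[0]+50];cv2.imwrite("pics/d.png",cv2.resize(c,(600,480),interpolation=cv2.INTER_CUBIC))
E
```

```text
t: 2.7
tcp_pos: [0.5196, -0.0351, 0.162]
tool_rot: [0.991, 0.132, -0.002, -0.001]
force: [0.3, -0.2, 0.6]
finger_gap: 0.599
gripper_force: 0.0
t 2.7 tcp [ 0.5196 -0.0351  0.162 ] grasp in guide mm [ -6.1 -50.7  54. ] F guide [ 0.2 -0.3  0.6] gap 0.599 gf 0.0
 tool z in box [-0.003  0.002] tool y·bx -0.0
```

View pics/d.png

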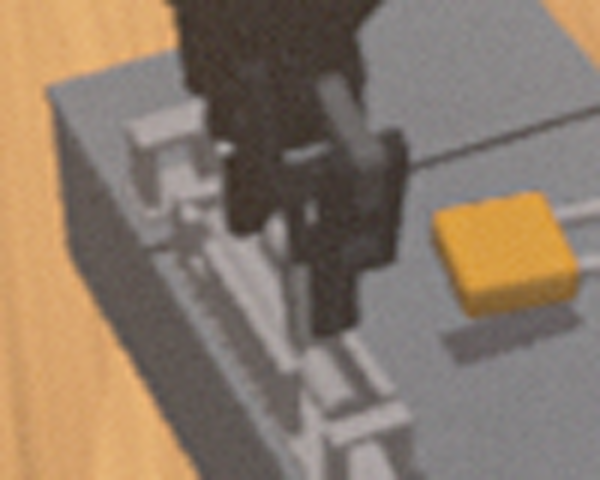

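The fingers straddle the stem and knob, at about (290,230) in the crop. I'll close the gripper.

```bash
python3 -m crank '[{"dp":[0,0,0],"angular":[0,0,0]},{"dp":[0,0,0],"angular":[0,0,0]},{"dp":[0,0,0],"angular":[0,0,0]},{"dp":[0,0,0],"angular":[0,0,0]},{"dp":[0,0,0],"angular":[0,0,0]},{"dp":[0,0,0],"angular":[0,0,0]},{"dp":[0,0,0],"angular":[0,0,0]},{"dp":[0,0,0],"angular":[0,0,0]}]' 1 30; python3 -c "
from h import *;state()"
```

```text
t: 3.55
tcp_pos: [0.5211, -0.0352, 0.1643]
tool_rot: [0.991, 0.132, 0.001, 0.0]
force: [-0.6, 1.5, 5.3]
finger_gap: 0.206
gripper_force: 29.3
t 3.55 tcp [ 0.5211 -0.0352  0.1643] grasp in guide mm [ -4.8 -51.2  56.3] F guide [-0.1  1.6  5.3] gap 0.206 gf 29.3
 tool z in box [ 0.002 -0.   ] tool y·bx -0.001
```

```bash
python3 -m crank '[{"dp":[-0.0437,0.161,0.03],"angular":[0,0,0]},{"dp":[-0.0437,0.161,0],"angular":[0,0,0]},{"dp":[-0.0437,0.161,0],"angular":[0,0,0]},{"dp":[-0.0437,0.161,0],"angular":[0,0,0]},{"dp":[-0.0437,0.161,0],"angular":[0,0,0]}]'; python3 -c "
from h import *;state()"; python3 -m crank '[{"dp":[-0.0437,0.161,0],"angular":[0,0,0]},{"dp":[-0.0437,0.161,0],"angular":[0,0,0]},{"dp":[-0.0437,0.161,0],"angular":[0,0,0]},{"dp":[-0.0437,0.161,0],"angular":[0,0,0]},{"dp":[-0.0437,0.161,0],"angular":[0,0,0]}]'; python3 -c "
from h import *;state()"
```

```text
t: 4.05
tcp_pos: [0.5145, -0.011, 0.1645]
tool_rot: [0.991, 0.132, 0.001, 0.0]
force: [2.0, -3.6, 0.9]
finger_gap: 0.206
gripper_force: 29.7
t 4.05 tcp [ 0.5145 -0.011   0.1645] grasp in guide mm [ -4.8 -26.   56.5] F guide [ 1.  -4.   0.9] gap 0.206 gf 29.7
 tool z in box [ 0.001 -0.001] tool y·bx -0.0
t: 4.55
tcp_pos: [0.5078, 0.0134, 0.1644]
tool_rot: [0.991, 0.132, 0.0, 0.0]
force: [2.5, -3.1, 0.6]
finger_gap: 0.21
gripper_force: 29.7
t 4.55 tcp [0.5078 0.0134 0.1644] grasp in guide mm [-4.8 -0.8 56.4] F guide [ 1.5 -3.7  0.6] gap 0.21 gf 29.7
 tool z in box [ 0.001 -0.   ] tool y·bx -0.0
```

```bash
python3 -m crank '[{"dp":[-0.0175,0.0643,0],"angular":[0,0,0]},{"dp":[-0.0175,0.0643,0],"angular":[0,0,0]},{"dp":[-0.0175,0.0643,0],"angular":[0,0,0]},{"dp":[-0.0175,0.0643,0],"angular":[0,0,0]},{"dp":[-0.0175,0.0643,0],"angular":[0,0,0]},{"dp":[-0.0175,0.0643,0],"angular":[0,0,0]}]'; python3 -c "
from h import *;state()"; python3 -m crank '[{"dp":[-0.0087,0.0322,0],"angular":[0,0,0]},{"dp":[-0.0087,0.0322,0],"angular":[0,0,0]}]'; python3 -c "
from h import *;state()"
```

```text
t: 5.15
tcp_pos: [0.5044, 0.0246, 0.1644]
tool_rot: [0.991, 0.132, 0.0, 0.0]
force: [3.1, -3.1, 1.7]
finger_gap: 0.212
gripper_force: 29.7
t 5.15 tcp [0.5044 0.0246 0.1644] grasp in guide mm [-5.1 10.9 56.4] F guide [ 2.2 -3.8  1.7] gap 0.212 gf 29.7
 tool z in box [ 0. -0.] tool y·bx -0.001
t: 5.35
tcp_pos: [0.5038, 0.0266, 0.1644]
tool_rot: [0.991, 0.132, 0.0, 0.0]
force: [1.5, -2.0, 3.4]
finger_gap: 0.209
gripper_force: 29.8
t 5.35 tcp [0.5038 0.0266 0.1644] grasp in guide mm [-5.2 13.  56.4] F guide [ 0.9 -2.3  3.4] gap 0.209 gf 29.8
 tool z in box [ 0. -0.] tool y·bx -0.0
```

```bash
python3 -m crank '[{"dp":[-0.0087,0.0322,0],"angular":[0,0,0]}]' >/dev/null; python3 -c "
from h import *;state()"
```

```text
t 5.45 tcp [0.5036 0.0275 0.1644] grasp in guide mm [-5.2 13.9 56.4] F guide [ 2.4 -3.   3.3] gap 0.207 gf 29.8
 tool z in box [ 0. -0.] tool y·bx -0.0
```

```bash
python3 -m crank '[{"dp":[-0.0087,0.0322,0],"angular":[0,0,0]}]' >/dev/null; python3 -c "
from h import *;state()";  python3 -m crank '[{"dp":[-0.0087,0.0322,0],"angular":[0,0,0]}]' >/dev/null; python3 -c "
from h import *;state()"
```

```text
t 5.55 tcp [0.5033 0.0285 0.1644] grasp in guide mm [-5.2 14.9 56.4] F guide [ 1.9 -3.2  2.2] gap 0.209 gf 29.8
 tool z in box [ 0. -0.] tool y·bx -0.0
t 5.65 tcp [0.5031 0.0294 0.1644] grasp in guide mm [-5.2 15.9 56.4] F guide [ 2.2 -3.   2.9] gap 0.207 gf 29.8
 tool z in box [ 0. -0.] tool y·bx -0.0
```

```bash
python3 -m crank '[{"dp":[-0.0087,0.0322,0],"angular":[0,0,0]}]' >/dev/null; python3 -c "
from h import *;state()"
```

```text
t 5.75 tcp [0.5028 0.0304 0.1644] grasp in guide mm [-5.2 16.9 56.4] F guide [ 2.1 -3.1  3.3] gap 0.21 gf 29.8
 tool z in box [ 0. -0.] tool y·bx -0.001
```

```bash
python3 -m crank '[{"dp":[-0.0087,0.0322,0],"angular":[0,0,0]}]' >/dev/null; python3 -c "
from h import *;state()"
```

```text
t 5.85 tcp [0.5025 0.0314 0.1644] grasp in guide mm [-5.2 17.9 56.4] F guide [ 1.7 -3.4  3.6] gap 0.207 gf 29.8
 tool z in box [ 0. -0.] tool y·bx -0.0
```

```bash
python3 -m crank '[{"dp":[-0.0087,0.0322,0],"angular":[0,0,0]}]' >/dev/null; python3 -c "
from h import *;state()"
```

```text
t 5.95 tcp [0.5023 0.0323 0.1644] grasp in guide mm [-5.2 18.9 56.4] F guide [ 1.9 -3.3  2.7] gap 0.209 gf 29.8
 tool z in box [ 0. -0.] tool y·bx -0.0
```

```bash
python3 -m crank '[{"dp":[-0.0087,0.0322,0],"angular":[0,0,0]}]' >/dev/null; python3 -c "
from h import *;state()"
```

```text
t 6.05 tcp [0.502  0.0333 0.1644] grasp in guide mm [-5.2 20.  56.4] F guide [ 2.  -3.   3.6] gap 0.206 gf 29.8
 tool z in box [ 0. -0.] tool y·bx -0.0
```

```bash
python3 -m crank '[{"dp":[-0.0087,0.0322,0],"angular":[0,0,0]}]' >/dev/null; python3 -c "
from h import *;state()"
```

```text
t 6.15 tcp [0.5017 0.0343 0.1644] grasp in guide mm [-5.2 21.  56.4] F guide [ 2.4 -2.9  4.1] gap 0.208 gf 29.8
 tool z in box [ 0. -0.] tool y·bx -0.0
```

```bash
python3 -m crank '[{"dp":[-0.0044,0.0161,0],"angular":[0,0,0]}]' >/dev/null; python3 -c "
from h import *;state()"
```

```text
t 6.25 tcp [0.5017 0.0344 0.1644] grasp in guide mm [-5.2 21.1 56.4] F guide [ 0.7 -6.2  3.7] gap 0.208 gf 29.9
 tool z in box [ 0.    -0.001] tool y·bx 0.0
```

```bash
python3 -m crank '[{"dp":[-0.0035,0.013,0],"angular":[0,0,0]}]' >/dev/null; python3 -c "
from h import *;state()"
```

```text
t 6.35 tcp [0.5017 0.0344 0.1644] grasp in guide mm [-5.2 21.1 56.4] F guide [ 0.4 -7.3  3.2] gap 0.205 gf 29.9
 tool z in box [ 0.    -0.002] tool y·bx 0.0
```

```bash
python3 -m crank '[{"dp":[0.0183,-0.0675,0],"angular":[0,0,0]},{"dp":[0.0183,-0.0675,0],"angular":[0,0,0]},{"dp":[0.0183,-0.0675,0],"angular":[0,0,0]},{"dp":[0.0183,-0.0675,0],"angular":[0,0,0]},{"dp":[0.0183,-0.0675,0],"angular":[0,0,0]},{"dp":[0,0,0],"angular":[0,0,0]}]'>/dev/null; python3 -c "
from h import *;state()"
```

```text
t 6.95 tcp [0.5031 0.0264 0.1643] grasp in guide mm [-5.9 13.  56.3] F guide [2.4 2.6 6.7] gap 0.206 gf 30.0
 tool z in box [-0.002  0.004] tool y·bx -0.001
```

```bash
python3 -m crank '[{"dp":[0.0087,-0.0322,0.02],"angular":[0,0,0]},{"dp":[0.008,-0.03,0.02],"angular":[0,0,0]},{"dp":[0,0,0],"angular":[0,0,0]}]'>/dev/null; python3 -c "
from h import *;state()"
```

```text
t 7.25 tcp [0.5033 0.0239 0.1645] grasp in guide mm [-6.4 10.5 56.5] F guide [ 3.1  3.4 -4.1] gap 0.209 gf 29.5
 tool z in box [-0.003  0.003] tool y·bx -0.001
```

```bash
python3 -m crank '[{"dp":[-0.0814,-0.0117,-0.013],"angular":[0,0,0]},{"dp":[-0.0814,-0.0117,-0.013],"angular":[0,0,0]},{"dp":[-0.0856,-0.0232,-0.0227],"angular":[0,0,0]},{"dp":[-0.0856,-0.0232,-0.0227],"angular":[0,0,0]}]'>/dev/null; python3 -c "
from h import *;state()"; python3 -m crank '[{"dp":[-0.0832,-0.0226,-0.0313],"angular":[0,0,0]}]'>/dev/null; python3 -c "
from h import *;state()"
```

```text
t 7.65 tcp [0.4953 0.021  0.1634] grasp in guide mm [-14.9   9.9  55.4] F guide [ 5.1  3.  -1.4] gap 0.21 gf 29.7
 tool z in box [ 0.002 -0.   ] tool y·bx -0.001
t 7.75 tcp [0.4928 0.0203 0.1629] grasp in guide mm [-17.5   9.8  54.9] F guide [3.2 2.4 2.3] gap 0.209 gf 30.0
 tool z in box [ 0.002 -0.   ] tool y·bx -0.001
```

```bash
python3 -m crank '[{"dp":[-0.0087,0.0322,0],"angular":[0,0,0]},{"dp":[-0.0087,0.0322,0],"angular":[0,0,0]},{"dp":[0,0,0],"angular":[0,0,0]}]'>/dev/null; python3 -c "
from h import *;state()"
```

```text
t 8.05 tcp [0.492  0.0213 0.1627] grasp in guide mm [-18.   11.   54.7] F guide [ 1.  -2.9  1.7] gap 0.211 gf 30.0
 tool z in box [ 0.    -0.002] tool y·bx 0.001
```

```bash
python3 -m crank '[{"dp":[-0.0788,-0.0387,-0.0313],"angular":[0,0,0]}]'>/dev/null; python3 -c "
from h import *;state()"; python3 -m crank '[{"dp":[-0.0796,-0.0216,-0.0398],"angular":[0,0,0]}]'>/dev/null; python3 -c "
from h import *;state()"
```

```text
t 8.15 tcp [0.4905 0.0209 0.1622] grasp in guide mm [-19.5  10.9  54.2] F guide [ 2.7 -0.4  5.7] gap 0.209 gf 30.3
 tool z in box [ 0.003 -0.001] tool y·bx -0.001
t 8.25 tcp [0.488  0.0202 0.1612] grasp in guide mm [-22.1  10.9  53.2] F guide [ 1.7 -0.7  8.6] gap 0.205 gf 30.7
 tool z in box [ 0.003 -0.001] tool y·bx -0.001
```

```bash
python3 -m crank '[{"dp":[-0.0796,-0.0216,-0.0398],"angular":[0,0,0]}]'>/dev/null; python3 -c "
from h import *;state()"
```

```text
t 8.35 tcp [0.4855 0.0195 0.1601] grasp in guide mm [-24.7  11.   52.1] F guide [ 1.6 -1.5  8.7] gap 0.208 gf 30.9
 tool z in box [ 0.003 -0.001] tool y·bx -0.001
```

```bash
python3 -m crank '[{"dp":[-0.0714,-0.0194,-0.0233],"angular":[0,0,0]},{"dp":[-0.0714,-0.0194,-0.0233],"angular":[0,0,0]}]'>/dev/null; python3 -c "
from h import *;state()"; python3 -m crank '[{"dp":[-0.0754,-0.0205,-0.048],"angular":[0,0,0]},{"dp":[-0.0754,-0.0205,-0.048],"angular":[0,0,0]}]'>/dev/null; python3 -c "
from h import *;state()"
```

```text
t 8.55 tcp [0.4811 0.0184 0.1582] grasp in guide mm [-29.2  11.   50.2] F guide [ 3.5 -2.2  2.2] gap 0.208 gf 30.4
 tool z in box [ 0.002 -0.001] tool y·bx -0.001
t 8.75 tcp [0.4758 0.017  0.1551] grasp in guide mm [-34.8  11.   47.1] F guide [ 0.4 -2.5  6.5] gap 0.206 gf 29.4
 tool z in box [ 0.    -0.001] tool y·bx -0.0
```

```bash
python3 -m crank '[{"dp":[-0.059,-0.016,-0.04],"angular":[0,0,0]},{"dp":[-0.059,-0.016,-0.0473],"angular":[0,0,0]},{"dp":[-0.065,-0.0176,-0.063],"angular":[0,0,0]},{"dp":[-0.065,-0.0176,-0.063],"angular":[0,0,0]}]'>/dev/null; python3 -c "
from h import *;state()"; python3 -m crank '[{"dp":[-0.0589,-0.016,-0.0693],"angular":[0,0,0]},{"dp":[-0.0589,-0.016,-0.0693],"angular":[0,0,0]}]'>/dev/null; python3 -c "
from h import *;state()"
```

```text
t 9.15 tcp [0.4665 0.015  0.1485] grasp in guide mm [-44.3  11.6  40.5] F guide [-3.  -2.2  9.9] gap 0.192 gf 28.8
 tool z in box [-0.004  0.   ] tool y·bx 0.0
t 9.35 tcp [0.4603 0.0143 0.1442] grasp in guide mm [-50.4  12.5  36.2] F guide [-8.1 -3.7 12.9] gap 0.162 gf 27.2
 tool z in box [-0.009  0.002] tool y·bx 0.001
```

```bash
python3 - <<'E'
from h import *
from station import vision
o=[]
for n in("side","top"):
    s=vision.snapshot(n);np.savez(n+"1.npz",**s);p=proj(s,G+by*.01-bx*.03+[0,0,.03])[0].astype(int)
    c=s["image"][p[1]-35:p[1]+35,p[0]-35:p[0]+35];o.append(cv2.resize(c,(400,400),interpolation=cv2.INTER_CUBIC))
cv2.imwrite("pics/e.png",np.hstack(o));state()
E
```

```text
t 9.45 tcp [0.4576 0.0146 0.1432] grasp in guide mm [-53.   13.5  35.2] F guide [-7.2 -1.8  3.9] gap 0.007 gf 3.8
 tool z in box [-0.015  0.005] tool y·bx 0.001
```

View pics/e.png

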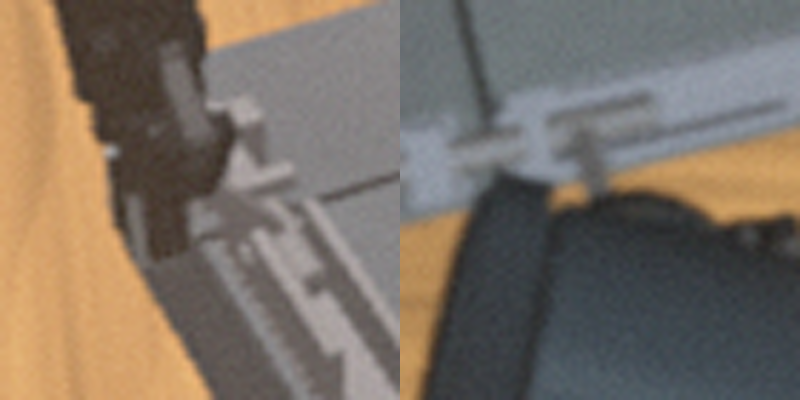

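The fingers slipped off the knob and are now shut, at about (150,200) on the left. The handle is partly turned, with the stem near (590,160) on the right. I'll back off upward and look again.

```bash
python3 -m crank '[{"dp":[-0.2,-0.05,0.4],"angular":[0,0,0]},{"dp":[-0.2,-0.05,0.8],"angular":[0,0,0]},{"dp":[-0.3,-0.1,0.9],"angular":[0,0,0]},{"dp":[-0.6,-0.2,0.9],"angular":[0,0,0]},{"dp":[-0.8,-0.2,0.8],"angular":[0,0,0]},{"dp":[-0.8,-0.2,0.5],"angular":[0,0,0]},{"dp":[0,0,0],"angular":[0,0,0]}]' >/dev/null; python3 - <<'E'
from h import *
from station import vision
o=[]
for n in("side","top"):
    s=vision.snapshot(n);np.savez(n+"1.npz",**s);p=proj(s,G+by*.01-bx*.03+[0,0,.03])[0].astype(int)
    c=s["image"][p[1]-35:p[1]+35,p[0]-35:p[0]+35];o.append(cv2.resize(c,(400,400),interpolation=cv2.INTER_CUBIC))
    P=cloud(s);g=guide(P).reshape(-1,3)*1e3
    m=(s["range_z"].ravel()>0)&(g[:,0]<-26)&(g[:,0]>-75)&(abs(g[:,1]-10)<25)&(g[:,2]>0)&(g[:,2]<70)
    k=g[m]
    print(n,len(k), np.round(k.min(0),1),np.round(k.max(0),1),np.round(k.mean(0),1))
    if len(k)>15:
        from scipy.optimize import least_squares
        f=least_squares(lambda c:np.linalg.norm(k-c,axis=1)-10,k.mean(0)+[0,0,-5],loss="soft_l1");print("sphere",np.round(f.x,1),f.cost/len(k))
cv2.imwrite("pics/f.png",np.hstack(o));state()
E
```

```text
side 79 [-43.1   1.8  30.6] [-26.   18.9  58.1] [-34.2   8.1  49.3]
sphere [-32.8  12.5  45.6] 0.6095240253417168
top 64 [-42.2   2.7  48.2] [-26.   20.6  57. ] [-33.6  11.8  52.5]
sphere [-33.6  11.3  45.5] 0.41647686342369106
t 10.25 tcp [ 0.3772 -0.0093  0.2734] grasp in guide mm [-136.8   11.6  165.4] F guide [-0.6 -0.5  0.6] gap -0.003 gf 0.0
 tool z in box [0. 0.] tool y·bx -0.001
```

View pics/f.png

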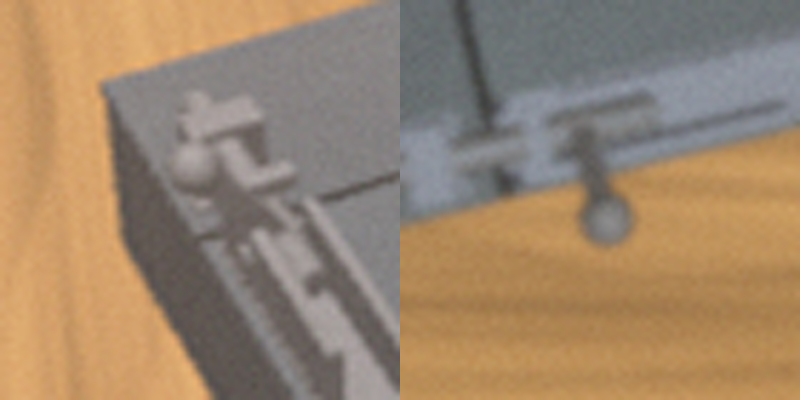

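Knob fit is about (-33, 12, 45.5) in guide mm, so swing ≈ 0.64. That is past the plate top, so the stem is in the notch, and the pads simply slid off. I'll regrasp with a firmer grip and centre the stem in the notch by feel.

```bash
python3 -m crank '[{"dp":[0.668,0.181,-0.433],"angular":[0,0,0]},{"dp":[0.668,0.181,-0.433],"angular":[0,0,0]},{"dp":[0.668,0.181,-0.433],"angular":[0,0,0]},{"dp":[0.668,0.181,-0.433],"angular":[0,0,0]},{"dp":[0.668,0.181,-0.433],"angular":[0,0,0]},{"dp":[0,0,0],"angular":[0,0,0]}]' 0.4 60 >/dev/null; python3 -c "
from h import *;state()"; python3 -m crank '[{"dp":[0,0,-0.46],"angular":[0,0,0]},{"dp":[0,0,-0.46],"angular":[0,0,0]},{"dp":[0,0,-0.46],"angular":[0,0,0]},{"dp":[0,0,-0.46],"angular":[0,0,0]},{"dp":[0,0,0],"angular":[0,0,0]}]' >/dev/null;python3 -c "
from h import *;state()"
```

```text
t 10.85 tcp [0.4799 0.0183 0.2056] grasp in guide mm [-30.5  11.3  97.6] F guide [-1.  -0.6  0.3] gap 0.603 gf 0.0
 tool z in box [-0.002  0.002] tool y·bx 0.001
t 11.35 tcp [0.4761 0.018  0.1514] grasp in guide mm [-34.2  12.   43.4] F guide [ 0.3  0.1 -0.6] gap 0.595 gf 0.0
 tool z in box [-0.005  0.003] tool y·bx -0.0
```

```bash
python3 -m crank '[{"dp":[0,0,0],"angular":[0,0,0]},{"dp":[0,0,0],"angular":[0,0,0]},{"dp":[0,0,0],"angular":[0,0,0]},{"dp":[0,0,0],"angular":[0,0,0]},{"dp":[0,0,0],"angular":[0,0,0]},{"dp":[0,0,0],"angular":[0,0,0]},{"dp":[0,0,0],"angular":[0,0,0]}]' 1 60 >/dev/null; python3 -c "
from h import *;state()"; python3 -m crank '[{"dp":[-0.0087,0.0322,0.0],"angular":[0,0,0]},{"dp":[-0.0087,0.0322,0.0],"angular":[0,0,0]}]' >/dev/null;python3 -c "
from h import *;state()"
```

```text
t 12.05 tcp [0.4778 0.0177 0.1536] grasp in guide mm [-32.6  11.2  45.6] F guide [-1.7  1.2  5.9] gap 0.189 gf 58.6
 tool z in box [ 0. -0.] tool y·bx -0.0
t 12.25 tcp [0.4776 0.0185 0.1536] grasp in guide mm [-32.6  12.1  45.6] F guide [-3.1 -3.4  5.7] gap 0.195 gf 58.6
 tool z in box [ 0.    -0.002] tool y·bx 0.0
```

```bash
python3 -m crank '[{"dp":[-0.006,0.0225,0.02],"angular":[0,0,0]}]' >/dev/null; python3 -c "
from h import *;state()"; python3 -m crank '[{"dp":[-0.006,0.0225,0.02],"angular":[0,0,0]}]' >/dev/null;python3 -c "
from h import *;state()"
```

```text
t 12.35 tcp [0.4776 0.0191 0.1538] grasp in guide mm [-32.5  12.6  45.8] F guide [-1.3 -6.7 -2.6] gap 0.196 gf 58.5
 tool z in box [ 0.    -0.002] tool y·bx 0.001
t 12.45 tcp [0.478  0.0193 0.1541] grasp in guide mm [-32.1  12.7  46.1] F guide [-0.6 -8.  -4.8] gap 0.195 gf 58.5
 tool z in box [ 0.001 -0.003] tool y·bx 0.001
```

```bash
python3 -m crank '[{"dp":[0.0087,-0.0322,-0.01],"angular":[0,0,0]},{"dp":[0.0087,-0.0322,-0.01],"angular":[0,0,0]},{"dp":[0.0087,-0.0322,0],"angular":[0,0,0]},{"dp":[0,0,0],"angular":[0,0,0]}]' >/dev/null; python3 -c "
from h import *;state()"
```

```text
t 12.85 tcp [0.4777 0.0185 0.1538] grasp in guide mm [-32.5  12.1  45.8] F guide [-0.5  2.8  2.7] gap 0.192 gf 59.1
 tool z in box [0.    0.001] tool y·bx -0.001
```

```bash
python3 -m crank '[{"dp":[0.0087,-0.0322,0],"angular":[0,0,0]},{"dp":[0,0,0],"angular":[0,0,0]}]' >/dev/null; python3 -c "
from h import *;state()";python3 -m crank '[{"dp":[-0.059,-0.016,-0.05],"angular":[0,0,0]}]' >/dev/null; python3 -c "
from h import *;state()"
```

```text
t 13.05 tcp [0.4779 0.0174 0.1537] grasp in guide mm [-32.6  10.9  45.7] F guide [0.6 2.6 3.1] gap 0.195 gf 59.0
 tool z in box [-0.     0.001] tool y·bx -0.001
t 13.15 tcp [0.4765 0.0168 0.1525] grasp in guide mm [-34.2  10.7  44.5] F guide [-0.1  3.   6.2] gap 0.196 gf 59.3
 tool z in box [0. 0.] tool y·bx -0.0
```

```bash
python3 -m crank '[{"dp":[-0.0576,-0.0052,-0.0517],"angular":[0,0,0]}]' >/dev/null; python3 -c "
from h import *;state()";python3 -m crank '[{"dp":[-0.0576,-0.0052,-0.0517],"angular":[0,0,0]}]' >/dev/null; python3 -c "
from h import *;state()";python3 -m crank '[{"dp":[-0.0576,-0.0052,-0.0517],"angular":[0,0,0]}]' >/dev/null; python3 -c "
from h import *;state()"
```

```text
t 13.25 tcp [0.4749 0.0164 0.1511] grasp in guide mm [-35.8  10.7  43.1] F guide [-0.7  2.   8.7] gap 0.195 gf 59.4
 tool z in box [ 0.001 -0.   ] tool y·bx -0.0
t 13.35 tcp [0.4734 0.016  0.1498] grasp in guide mm [-37.3  10.7  41.8] F guide [-0.7  2.3 10.4] gap 0.2 gf 59.6
 tool z in box [ 0.002 -0.001] tool y·bx -0.0
t 13.45 tcp [0.4721 0.0156 0.1484] grasp in guide mm [-38.7  10.7  40.4] F guide [-0.9  0.7  7.9] gap 0.192 gf 59.8
 tool z in box [ 0.003 -0.002] tool y·bx -0.0
```

```bash
python3 -m crank '[{"dp":[-0.048,-0.011,-0.05],"angular":[0,0,0]},{"dp":[-0.048,-0.011,-0.05],"angular":[0,0,0]}]' >/dev/null; python3 -c "
from h import *;state()";python3 -m crank '[{"dp":[-0.048,-0.011,-0.05],"angular":[0,0,0]},{"dp":[-0.044,-0.01,-0.055],"angular":[0,0,0]}]' >/dev/null; python3 -c "
from h import *;state()"
```

```text
t 13.65 tcp [0.4694 0.0149 0.1454] grasp in guide mm [-41.5  10.7  37.4] F guide [-0.8  1.5  8.3] gap 0.193 gf 60.6
 tool z in box [ 0.003 -0.002] tool y·bx 0.001
t 13.85 tcp [0.4655 0.014  0.1418] grasp in guide mm [-45.5  10.9  33.8] F guide [-2.9 -1.3  5.7] gap 0.195 gf 63.4
 tool z in box [-0.    -0.002] tool y·bx 0.002
```

```bash
python3 -m crank '[{"dp":[-0.022,-0.006,-0.058],"angular":[0,0,0]},{"dp":[-0.03,-0.008,-0.058],"angular":[0,0,0]}]' >/dev/null; python3 -c "
from h import *;state()";python3 -m crank '[{"dp":[-0.032,-0.009,-0.058],"angular":[0,0,0]},{"dp":[-0.032,-0.009,-0.06],"angular":[0,0,0]}]' >/dev/null; python3 -c "
from h import *;state()"
```

```text
t 14.05 tcp [0.4609 0.0136 0.1381] grasp in guide mm [-50.   11.7  30.1] F guide [-8.9 -3.2 12.6] gap 0.196 gf 64.6
 tool z in box [-0.007  0.001] tool y·bx -0.001
t 14.25 tcp [0.4583 0.0131 0.1343] grasp in guide mm [-52.6  11.9  26.3] F guide [-8.7 -1.9 10.8] gap 0.195 gf 67.2
 tool z in box [-0.008  0.001] tool y·bx 0.001
```

```bash
python3 -m crank '[{"dp":[0,0,0],"angular":[0,0,0]},{"dp":[0,0,0],"angular":[0,0,0]},{"dp":[0,0,0],"angular":[0,0,0]},{"dp":[0,0,0.5],"angular":[0,0,0]},{"dp":[0,0,0.9],"angular":[0,0,0]},{"dp":[-0.5,-0.13,0.9],"angular":[0,0,0]},{"dp":[-0.9,-0.24,0.5],"angular":[0,0,0]},{"dp":[-0.9,-0.24,0],"angular":[0,0,0]},{"dp":[0,0,0],"angular":[0,0,0]}]' 0.4 60 >/dev/null; cat > knob.py <<'E'
from h import *
from station import vision
from scipy.optimize import least_squares
o=[]
for n in("side","top"):
    s=vision.snapshot(n);p=proj(s,G+by*.01-bx*.03+[0,0,.03])[0].astype(int)
    o.append(cv2.resize(s["image"][p[1]-35:p[1]+35,p[0]-35:p[0]+35],(400,400),interpolation=cv2.INTER_CUBIC))
    g=guide(cloud(s)).reshape(-1,3)*1e3
    k=g[(s["range_z"].ravel()>0)&(g[:,0]<-32)&(g[:,0]>-75)&(abs(g[:,1]-10)<20)&(g[:,2]>3)&(g[:,2]<60)]
    if len(k)>12:
        f=least_squares(lambda c:np.linalg.norm(k-c,axis=1)-10,k.mean(0)+[0,0,-5],loss="soft_l1");print(n,len(k),"sphere",np.round(f.x,1),"theta",np.arctan2(-f.x[0],f.x[2]-1.7))
cv2.imwrite("pics/g.png",np.hstack(o));state()
E
python3 knob.py
```

```text
side 94 sphere [-45.2  11.9  32. ] theta 0.979187877369012
top 86 sphere [-46.5  10.6  31.9] theta 0.995785366280677
t 15.25 tcp [ 0.3935 -0.0047  0.2186] grasp in guide mm [-119.9   11.7  110.6] F guide [ 1.  -0.6  0. ] gap 0.599 gf 0.0
 tool z in box [ 0.001 -0.001] tool y·bx -0.001
```

```bash
python3 -m crank '[{"dp":[0,0,0],"angular":[0,0,0]},{"dp":[0,0,0],"angular":[0,0,0]},{"dp":[0.44,0.12,-0.2],"angular":[0,0,0]},{"dp":[0.44,0.12,-0.2],"angular":[0,0,0]},{"dp":[0.44,0.12,-0.2],"angular":[0,0,0]},{"dp":[0.44,0.12,-0.2],"angular":[0,0,0]},{"dp":[0.44,0.12,-0.2],"angular":[0,0,0]},{"dp":[0,0,-0.2],"angular":[0,0,0]},{"dp":[0,0,0],"angular":[0,0,0]}]' 1 30 >/dev/null; python3 -c "
from h import *;state()";python3 -m crank '[{"dp":[0,0,-0.1],"angular":[0,0,0]},{"dp":[0,0,-0.1],"angular":[0,0,0]},{"dp":[0,0,-0.07],"angular":[0,0,0]}]' >/dev/null; python3 -c "
from h import *;state()"
```

```text
t 16.15 tcp [0.4584 0.0139 0.1812] grasp in guide mm [-52.4  12.6  73.2] F guide [ 0.1 -0.3  0.3] gap -0.001 gf 0.0
 tool z in box [-0.003  0.001] tool y·bx 0.0
t 16.45 tcp [0.4586 0.0134 0.1742] grasp in guide mm [-52.3  12.1  66.2] F guide [-0.  -0.1  0.2] gap -0.002 gf 0.0
 tool z in box [-0.  0.] tool y·bx -0.001
```

```bash
python3 -m crank '[{"dp":[0,0,-0.07],"angular":[0,0,0]},{"dp":[0,0,-0.07],"angular":[0,0,0]},{"dp":[0,0,-0.07],"angular":[0,0,0]}]' >/dev/null; python3 -c "
from h import *;state()";python3 -m crank '[{"dp":[0,0,-0.07],"angular":[0,0,0]},{"dp":[0,0,-0.07],"angular":[0,0,0]}]' >/dev/null; python3 -c "
from h import *;state()"
```

```text
t 16.75 tcp [0.4591 0.0134 0.168 ] grasp in guide mm [-51.8  12.   60. ] F guide [-0.5  0.   2.7] gap 0.002 gf 1.8
 tool z in box [ 0. -0.] tool y·bx -0.001
t 16.95 tcp [0.458  0.0135 0.1638] grasp in guide mm [-52.9  12.4  55.8] F guide [-3.7 -0.3  4.2] gap -0.002 gf 2.3
 tool z in box [-0.002  0.   ] tool y·bx -0.0
```

```bash
python3 -m crank '[{"dp":[0,0,-0.07],"angular":[0,0,0]},{"dp":[0,0,-0.07],"angular":[0,0,0]},{"dp":[0,0,-0.07],"angular":[0,0,0]}]' >/dev/null; python3 -c "
from h import *;state()";python3 -m crank '[{"dp":[0,0,-0.07],"angular":[0,0,0]},{"dp":[0,0,-0.07],"angular":[0,0,0]}]' >/dev/null; python3 -c "
from h import *;state()"
```

```text
t 17.25 tcp [0.459  0.0136 0.1573] grasp in guide mm [-51.9  12.2  49.3] F guide [-2.9  0.7  3.8] gap 0.005 gf 1.7
 tool z in box [-0.  0.] tool y·bx -0.001
t 17.45 tcp [0.4592 0.0135 0.1531] grasp in guide mm [-51.7  12.1  45.1] F guide [-1.7  0.   2.4] gap -0.003 gf 1.4
 tool z in box [ 0. -0.] tool y·bx -0.0
```

```bash
python3 -m crank '[{"dp":[0,0,-0.05],"angular":[0,0,0]}]' >/dev/null; python3 -c "
from h import *;state()";python3 -m crank '[{"dp":[0,0,-0.05],"angular":[0,0,0]}]' >/dev/null; python3 -c "
from h import *;state()"
```

```text
t 17.55 tcp [0.4592 0.0135 0.1515] grasp in guide mm [-51.7  12.   43.5] F guide [-1.9  0.3  2.6] gap -0.0 gf 1.3
 tool z in box [ 0. -0.] tool y·bx -0.0
t 17.65 tcp [0.4592 0.0135 0.1501] grasp in guide mm [-51.6  12.1  42.1] F guide [-2.2 -0.5  2.9] gap 0.002 gf 1.3
 tool z in box [ 0. -0.] tool y·bx -0.0
```

```bash
for i in 1; do python3 -m crank '[{"dp":[0,0,-0.04],"angular":[0,0,0]}]' >/dev/null; done; python3 -c "
from h import *;state()";python3 -m crank '[{"dp":[0,0,-0.03],"angular":[0,0,0]}]' >/dev/null; python3 -c "
from h import *;state()"
```

```text
t 17.75 tcp [0.4592 0.0135 0.1489] grasp in guide mm [-51.7  12.1  40.9] F guide [-1.8 -0.1  2.7] gap 0.004 gf 1.2
 tool z in box [0. 0.] tool y·bx -0.0
t 17.85 tcp [0.4591 0.0135 0.1481] grasp in guide mm [-51.7  12.   40.1] F guide [-2.1  0.3  2.5] gap -0.001 gf 1.2
 tool z in box [ 0. -0.] tool y·bx -0.0
```

```bash
python3 -m crank '[{"dp":[0,0,-0.02],"angular":[0,0,0]}]' >/dev/null; python3 -c "
from h import *;state()"
```

```text
t 17.95 tcp [0.4592 0.0135 0.1475] grasp in guide mm [-51.7  12.1  39.5] F guide [-2.  -0.4  2.4] gap -0.003 gf 1.1
 tool z in box [ 0. -0.] tool y·bx -0.0
```

```bash
python3 -m crank '[{"dp":[0,0,-0.025],"angular":[0,0,0]}]' >/dev/null; python3 -c "
from h import *;state()"
```

```text
t 18.05 tcp [0.4592 0.0135 0.1468] grasp in guide mm [-51.7  12.1  38.8] F guide [-1.6  0.1  1.2] gap 0.002 gf 1.1
 tool z in box [ 0. -0.] tool y·bx -0.0
```

```bash
python3 -m crank '[{"dp":[0,0,-0.025],"angular":[0,0,0]}]' >/dev/null; python3 -c "
from h import *;state()"
```

```text
t 18.15 tcp [0.4591 0.0135 0.1461] grasp in guide mm [-51.8  12.1  38.1] F guide [-2.   1.   3.9] gap -0.001 gf 1.6
 tool z in box [ 0. -0.] tool y·bx -0.0
```

```bash
python3 -m crank '[{"dp":[0,0,-0.02],"angular":[0,0,0]}]' >/dev/null; python3 -c "
from h import *;state()"
```

```text
t 18.25 tcp [0.4591 0.0135 0.1457] grasp in guide mm [-51.8  12.   37.7] F guide [-2.2  0.4  7.2] gap -0.0 gf 4.2
 tool z in box [ 0. -0.] tool y·bx -0.0
```

```bash
python3 -m crank '[{"dp":[0,0,-0.012],"angular":[0,0,0]}]' >/dev/null; python3 -c "
from h import *;state()"; python3 -m crank '[{"dp":[0,0,0.2],"angular":[0,0,0]},{"dp":[0,0,0.8],"angular":[0,0,0]},{"dp":[-0.2,0,0.9],"angular":[0,0,0]},{"dp":[-0.7,-0.2,0.9],"angular":[0,0,0]},{"dp":[-0.9,-0.24,0.3],"angular":[0,0,0]},{"dp":[0,0,0],"angular":[0,0,0]}]'>/dev/null; python3 knob.py
```

```text
t 18.35 tcp [0.4591 0.0134 0.1456] grasp in guide mm [-51.8  12.   37.6] F guide [-2.9  0.1 10.2] gap -0.001 gf 4.8
 tool z in box [ 0. -0.] tool y·bx -0.0
side 118 sphere [-51.7  11.6  11. ] theta 1.3920697445236052
top 101 sphere [-53.   11.   10.3] theta 1.409877586515151
t 19.05 tcp [4.056e-01 2.000e-04 2.386e-01] grasp in guide mm [-106.9   13.2  130.6] F guide [ 0.8  0.3 -0.1] gap -0.004 gf 0.0
 tool z in box [ 0.002 -0.001] tool y·bx -0.001
```

View pics/g.png

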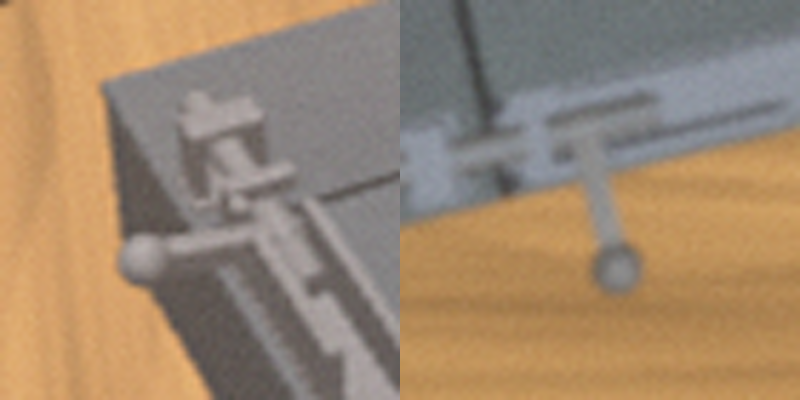

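The handle is fully down in the notch, with a swing fit of about 1.40. The knob sits near (143,258) on the left, the bolt runs through the keeper, and the gripper is clear.

```bash
python3 -c "
from station import order;print(order.sign_off())"
```

```text
the job is handed in; nothing more can be done
None
```

The hatch is locked: the bolt is in the keeper, the handle is fully down in the notch (about 1.40 rad, at its bottom stop) and released, and I've handed the job in at about 19 s; the fingers slipped off the knob once mid-turn, so I pushed it down the last part with closed fingertips, with no reading above about 16 N.

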